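Let the bronze bust down with the lift's release valve

ROBOT

A 6-joint arm with a two-finger parallel gripper is mounted at the origin on the work surface. World frame = base frame: x ahead of the robot, y to its left, z up, the work surface at z = 0. Lengths are in m, angles in rad, forces in N, time in s.
With the tool pointing down it reaches from about 0.35 to 0.8 m from the base axis. Payload 7.3 kg.
Tool frame: the origin (TCP) lies between the finger pads; the fingertips stand 17 mm ahead of it and the grasp point (between the pads) lies 2 mm behind it; z points along the fingers, y is the line along which they close (so a half turn about z gives the same grasp; the last joint's range is limited). The gripper opens to 85 mm and grips with 20 to 120 N. Pads are 22 mm wide; open, the fingers measure 114 mm over their backs; the gripper's body (76 mm by 85 mm) begins 54 mm behind the grasp point. The pads swing forward as they close: fully open they stand 13 mm farther back than shut.
Start: joints at [1.055, 0.342, 1.524, -0, 1.275, -0.146], TCP at [0.19, 0.49, 0.248] pointing down, gripper open.
Joint ranges: [-2.53, 2.53], [-0.77, 2.02], [0.04, 2.7], [-1, 4.14], [0.28, 2.66], [-3.11, 3.11]. Speed limits (rad/s): [2.57, 2.57, 3.14, 3.14, 3.14, 3.14].

INTERFACE

Orientations are given as a unit quaternion [w, x, y, z].
In Python, from cell import get_obs, eyes, bot, spotter gives the robot as it stands.
- The arm moves only by the tool jog_arm, never from a script. Its argument "deltas" is a list of rows, each a list of 5 numbers: the opening, from 0 (shut) to 1 (fully open), then the shift along the world's x, y, z each as a share of 0.3 m, from -1 to 1, then the turn about the world's z as a share of 2 rad, from -1 to 1. In form: [[jaw, tx, ty, tz, turn], ...]. A call has 1 to 12 rows; each row shifts and turns the commanded pose from where the row before left it; what a row does not reach is not made up. A row lasts 1/10 s, in which the tool goes at most 50 mm and 8.59 degrees, less where a joint would pass 70% of its speed; a pose out of reach is approached as far as the arm can. A call with a number of a shift or a turn outside -1 to 1 is refused whole. A call with a gripper value outside its range is refused whole. The fingers move at their own pace and stop on an object; "force" is the grip in N (left out, the last holds). Time passes only in rows, so rows that do not move let the fingers close. It gives the time, the measured TCP pose, the force, the opening and the grip force at its end, in the units of the state.
- get_obs(): the state, without advancing time (a new reading comes with each control period).
- eyes.read_camera(name): name is "scene" or "top" or "wrist"; returns a dict with "image" (384x512x3 uint8, blue, green, red), "camera_matrix" (3x3 intrinsics, pixels), "k1" (the pictures are not rectified: a ray, as slopes to the right and down, at radius r is drawn at 1 + k1 r^2 times it, then the intrinsics apply), "rvec" (rotation vector, rad) and "tvec" (3), from world to camera coordinates, as OpenCV has them. Camera axes: x right, y down, z forward; pixel columns grow to the right and rows downward; lengths in m; the calibration is good to about 2 mm. A picture is of the moment at which its call begins. There is no depth.
- bot.sign_off(): hands the job in; it is judged then, once.
Trained networks look in a picture, given as the dict that the camera call returned (one of the last four; its "shot" number tells which), for a name from the list of things; names that differ only in an ending like _2 or _b are one class to them, and where a whole thing is asked for, a point or a joint stands for the part that bears it (a point fixed in the world has none). Each returns a list of dicts, best first, with "score" (0 to 1); they miss things now and then, are a little off and sometimes report something else, mostly with a low value. They report only what shows in the picture. A call takes as long as a camera call. They do not tell look-alikes from the thing itself.
- spotter.recognise(picture, query): "box" ([left, top, right, bottom] in pixels, round what is visible of it).
- spotter.spot_point(picture, query): "position" ([column, row] in pixels: a listed point, or the origin of a listed thing).
The state is a dict: "time": time; "joints": joint angles; "qvel": joint speeds; "joint_torque": joint torques, N m; "position": TCP position; "tool_rot": TCP orientation; "ft_force": force on the tool from outside, world axes, zero at the start; "moment": the same for the moment, N m; "grip_width": finger opening in m; "gripper_force": force on a finger pad.
Only numpy, scipy, OpenCV 4.12 (cv2) and the standard library are available. Lean on these libraries where they do the work, as an engineer would, in place of code of your own. Each camera call takes 0.05 s, during which the arm holds its last target. There are 200 camera calls.

TASK

The bronze bust on the bench lift is jacked up clear of its two hardwood packers. Crack the pump's release valve open by its tommy bar, just enough that the bust comes down slowly, at about a centimetre a second and never faster than three, and let it down until the platen stands on both packers. Then nip the valve shut again, snug but not forced, let go of it, and leave everything else where it lies.

Things in the scene. Friction and masses are not known exactly. Their poses are not given: they have to be found in the camera images.
- lift: the bench lift's grey steel base plate, fixed to the bench: 250 mm (its x, towards and away from the robot) by 420 mm (its y), 10 mm thick; origin at the centre of its underside, z up. On its right-hand half (seen from the robot) stands a blue hand pump, on its left-hand half the blue cylinder, axis at (0, 95) mm, with two guide posts
- tbar: the release valve's tommy bar: a level plain steel bar 90 mm long (its x), 12 mm wide (its y), 14 mm high, across the top of an upright spindle 10 mm thick; origin at the bar's centre on the spindle axis, 112 mm above the bench, z up; 27 mm free height between its underside and the gland nut. It lies along the plate's x axis when the valve reads 0 and turns with the valve
- valve (a joint): turn of the valve needle in rad: grows anticlockwise seen from above, which opens it; 0 is shut hard on its seat, starts 0 to 0.1, can open to 1.7. It stays where it is left and takes about 0.25 N m to turn. The reading is good to about 0.01 rad
- windup (a joint): elastic wind-up of spindle and seat in rad: how far the bar stands ahead of the needle, 12 N m per rad, plus = anticlockwise; springs back to 0 when the bar is let go. While the needle turns it reads about 0.02 either way; with the needle on its seat a clockwise torque of 0.6 to 0.9 N m (-0.05 to -0.075) is snug; past 1.1 N m (0.09) either way the valve is forced
- ram (a joint): height of ram, platen and bust in m above the packers: 0 when standing on both, starts about 0.03 to 0.06. It holds still until the valve passes a cracking point, between 0.2 and 1.1 rad, different each time with load and friction; there it starts to sink at 5 to 15 mm/s, and about 2 mm/s faster per 0.01 rad beyond; it slows and stops when the valve is turned back
- platen: the lift's dark steel table that the bust is clamped on: 190 x 170 x 12 mm, guided by two posts, above the cylinder; origin at the centre of its underside, 130 mm above the bench when down on the packers
- bust: the cast bronze bust of a woman with a headdress, 210 mm high, 1.2 to 3 kg, clamped on the platen; not to be touched
- packer_near: hardwood block 44 x 95 x 120 mm high standing loose on the base plate under the platen's robot-side edge; origin at the centre of its underside; leave it where it stands
- packer_far: hardwood block 44 x 95 x 120 mm high standing loose on the base plate under the platen's far edge; origin at the centre of its underside; leave it where it stands
- pump: blue hand pump fixed on the plate; origin on the valve's axis at the plate's top, (-45, -135) mm on the plate. Head block 64 x 66 x 58 mm with a gland nut 26 mm across on top (78 mm above the bench); behind it a round oil tank, top 71 mm above the bench, and at its far end an empty handle socket; a gauge 40 mm across, top 72 mm above the bench, 70 mm to the +y side of the valve
- pump_handle: the pump's own handle, pulled out: a 300 mm steel tube 19 mm thick with a black rubber grip, lying on the bench to the right; leave it alone
- punch_a: a forged steel chasing punch 130 mm long, 14 mm square, lying on the bench to the left; leave it alone
- punch_b: a forged steel chasing punch 110 mm long, 12 mm square, lying on the bench to the left; leave it alone
- punch_c: a forged steel chasing punch 120 mm long, 16 mm square, lying on the base plate beside the pump's oil tank; leave it alone
- spanner: a small 110 mm open-ended spanner lying on the base plate between pump and platen; leave it alone
- chaser_hammer: a chaser's hammer with a 240 mm wooden shaft, lying on the bench to the right; leave it alone
- wax_tin: a round flat tin 71 mm across and 28 mm high, on the bench to the left; leave it alone
- half_file: a flat file 250 mm long over its round handle, lying on the bench to the left; leave it alone
Mind the look-alikes: they are no part of the job. Leave any yellow look-alike of the packer_far alone. Leave any orange look-alike of the packer_near alone.

How it is judged:
By the outcome, as a careful person would: the job done as asked, in the order asked, and still so for the second after the job is handed in, with the robot touching nothing.
It also fails if it takes over 67 s, if anything falls off the work surface, if the arm or the gripper's body presses on something with over 40 N, if the wrist force passes 120 N, or if a joint passes its speed limit or range.

## Working session

There is one attempt and no reset: what is moved stays moved. The work goes in short steps, Python scripts to look and compute and a tool call to move; the robot and the scene stay as the last step left them, time stands still between calls to the robot, and variables do not carry over. Pictures are saved under pics/ and viewed, at most 10 in all, crops included, and the job is handed in when it is done.

Besides the shell and the picture viewer there is one more tool, called after "Emit:" as name([rows], argument=value, ...), one row to a line, values as JSON. jog_arm: Moves the arm, as the interface text tells. Shift numbers are shares of 0.3 m and turn numbers shares of 2 rad, none past 1 either way. Its arguments: {"type":"object","properties":{"deltas":{"type":"array"},"force":{"type":"number"}},"required":["deltas"]}

```bash
mkdir -p pics; ls
cat > h.py <<'E'
import numpy as np,cv2
from cell import get_obs,eyes,bot,spotter
def ray(p,px):
    K=p["camera_matrix"];k=p["k1"]
    d=np.array([(px[0]-K[0][2])/K[0][0],(px[1]-K[1][2])/K[1][1]]);s=d.copy()
    for _ in range(20): s=d/(1+k*(s@s))
    R=cv2.Rodrigues(np.array(p["rvec"],float))[0]
    return -R.T@np.array(p["tvec"],float).ravel(), R.T@np.array([s[0],s[1],1])
def atz(p,px,z):
    o,v=ray(p,px); return o+v*(z-o[2])/v[2]
def proj(p,X):
    R=cv2.Rodrigues(np.array(p["rvec"],float))[0]
    c=R@np.array(X,float)+np.array(p["tvec"],float).ravel();s=c[:2]/c[2];s=s*(1+p["k1"]*(s@s))
    K=p["camera_matrix"];return [round(K[0][0]*s[0]+K[0][2],1),round(K[1][1]*s[1]+K[1][2],1)]
def tri(a,b):
    (o1,v1),(o2,v2)=a,b
    t=np.linalg.lstsq(np.stack([v1,-v2],1),o2-o1,rcond=None)[0]
    return (o1+v1*t[0]+o2+v2*t[1])/2, np.linalg.norm(o1+v1*t[0]-o2-v2*t[1])
E
python3 - <<'E'
from h import *
o=get_obs();print(o)
P={}
for n in("scene","top"):
    p=P[n]=eyes.read_camera(n)
    cv2.imwrite(f"pics/{n}0.png",p["image"])
    for q in("tbar","pump","lift","platen","packer_near","packer_far"):
        r=spotter.spot_point(p,q);print(n,q,[(np.round(x["position"],1).tolist(),round(x["score"],2)) for x in r[:3]])
    print(n,[(np.round(x["box"]).tolist(),round(x["score"],2)) for x in spotter.recognise(p,"tbar")[:3]])
    for x in spotter.spot_point(p,"tbar")[:2]: print("w",atz(p,x["position"],.112))
    for x in spotter.spot_point(p,"lift")[:1]: print("lift",atz(p,x["position"],0))
E
```

```text
pics
{'time': 0.0, 'joints': array([ 1.05499205e+00,  3.42748347e-01,  1.52501289e+00,  3.08470973e-05,
        1.27537854e+00, -1.45980214e-01]), 'qvel': array([-3.08666564e-04, -3.19372151e-04,  1.20574150e-04, -2.34337918e-04,
       -6.16509908e-05, -2.83933133e-04]), 'joint_torque': array([ 7.21232755e-05, -4.33687055e+01, -2.46009761e+01, -1.41356390e-04,
        7.98570458e-03,  5.37211619e-06]), 'position': array([0.18954137, 0.48919939, 0.24761407]), 'tool_rot': array([-2.65271101e-04,  1.83864438e-01,  9.82951306e-01, -7.26803360e-04]), 'ft_force': array([-0.14162588, -0.5652427 , -0.43109404]), 'moment': array([ 0.053695  , -0.01709996, -0.04835581]), 'gripper_force': 0.0, 'grip_width': 0.08558608503529007}
scene tbar [([230.1, 183.1], 0.59), ([217.4, 234.0], 0.19)]
scene pump [([230.0, 208.9], 0.97)]
scene lift []
scene platen [([267.0, 215.4], 0.68)]
scene packer_near [([389.8, 235.8], 0.64), ([283.9, 245.3], 0.55), ([193.0, 153.3], 0.36)]
scene packer_far [([242.8, 267.7], 0.95), ([334.9, 233.8], 0.77)]
scene [([219.0, 175.0, 244.0, 189.0], 0.5)]
w [ 0.48938504 -0.06233174  0.112     ]
w [0.654021   0.10778034 0.112     ]
top tbar [([360.0, 219.8], 0.61), ([271.3, 180.7], 0.5)]
top pump [([271.1, 186.3], 0.59)]
top lift [([229.9, 169.5], 0.66), ([272.8, 179.8], 0.49)]
top platen [([202.4, 160.9], 0.61)]
top packer_near [([205.8, 187.0], 0.67), ([158.3, 265.4], 0.62)]
top packer_far [([190.9, 235.9], 0.8)]
top [([273.0, 172.0, 275.0, 188.0], 0.64)]
w [ 0.36026982 -0.35521276  0.112     ]
w [ 0.49043471 -0.05651105  0.112     ]
lift [0.55438827 0.0891846  0.        ]
```

Run:
```python
import cv2
a=cv2.imread("pics/scene0.png");b=cv2.imread("pics/top0.png")
cv2.imwrite("pics/s1.png",cv2.resize(a[110:320,120:420],None,fx=2.6,fy=2.6,interpolation=cv2.INTER_CUBIC))
cv2.imwrite("pics/t1.png",cv2.resize(b[100:290,120:400],None,fx=2.8,fy=2.8,interpolation=cv2.INTER_CUBIC))
```

```text
(no output)
```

View pics/s1.png

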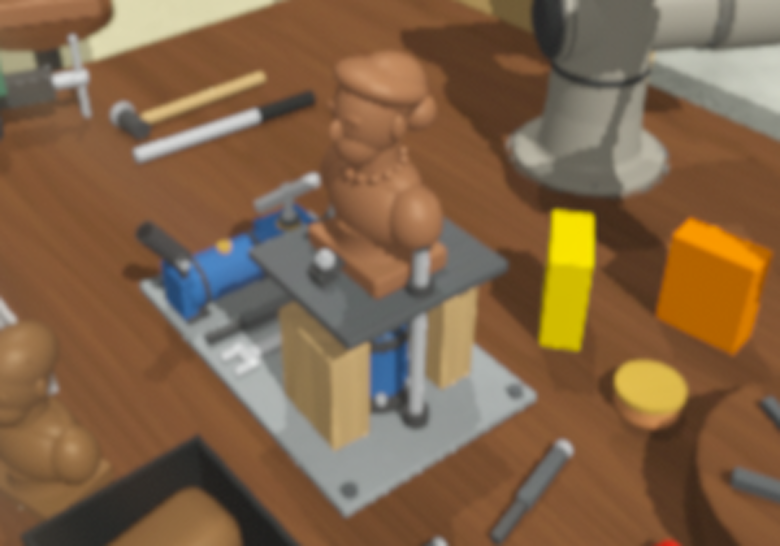

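View pics/t1.png

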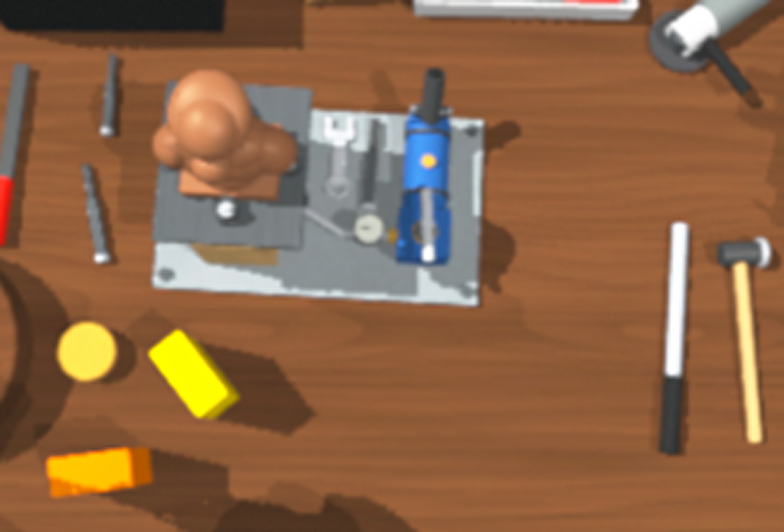

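The tommy bar is the steel bar on the blue pump, at scene (230,183) and top (273,180). Things that could be taken for it:
- the vise handle, top (375,125)
- the spanner, top (241,155)
- the gauge, top (251,181)
- the pump's handle socket, top (274,133)

The yellow block (top 190,233) and the orange block (top 156,268) are the look-alike packers. I'm moving round in front of the lift to get a close look.

Emit:
jog_arm([
  [0.6,0.054,-0.125,0,0.025],
  [0.6,0.054,-0.125,0,0.025],
  [0.6,0.054,-0.125,0,0.025],
  [0.6,0.054,-0.125,0,0.025],
  [0.6,0.054,-0.125,0,0.025],
  [0.6,0.054,-0.125,0,0.025],
  [0.6,0.054,-0.125,0,0.025],
  [0.6,0.054,-0.125,0,0.025],
  [0.6,0.029,-0.119,0,0],
  [0.6,0.029,-0.119,0,0],
  [0.6,0.029,-0.119,0,0],
  [0.6,0.029,-0.119,0,0],
])

```text
time: 2.2
position: [0.3543, 0.0452, 0.2486]
tool_rot: [0.0, -0.015, 1.0, 0.0]
ft_force: [1.6, -0.0, 0.5]
grip_width: 0.0511
gripper_force: 0.0
```

Emit:
jog_arm([
  [0.6,0.029,-0.119,0,0],
  [0.6,0.029,-0.119,0,0],
  [0.6,0.029,-0.119,0,0],
  [0.6,0.06,0,0,0],
  [0.6,0.06,0,0,0],
  [0.6,0,0,0,0],
])

```text
time: 2.8
position: [0.4176, -0.061, 0.2483]
tool_rot: [0.0, -0.015, 1.0, -0.0]
ft_force: [1.0, -0.4, -0.1]
grip_width: 0.0512
gripper_force: 0.0
```

Run:
```python
from h import *
o=get_obs();print(o["time"],o["position"],o["tool_rot"],o["joints"],o["ft_force"],o["moment"])
R=[]
for n in("wrist","scene","top"):
    p=eyes.read_camera(n)
    cv2.imwrite(f"pics/{n}2.png",p["image"])
    r=spotter.spot_point(p,"tbar");print(n,[(np.round(x["position"],1).tolist(),round(x["score"],2),atz(p,x["position"],.112).round(4)) for x in r[:3]])
    print([(np.round(x["box"]).tolist(),round(x["score"],2)) for x in spotter.recognise(p,"tbar")[:3]])
    print(proj(p,[.49,-.058,.112]))
```

```text
2.8 [ 0.41763795 -0.06096434  0.24826731] [ 4.33661434e-04 -1.47800727e-02  9.99890675e-01 -1.03661864e-05] [-3.27162720e-01  1.51924613e-01  1.78259255e+00  2.90379305e-04
  1.20625145e+00 -1.92762369e+00] [ 1.048046   -0.3507734  -0.05314351] [ 0.04007519 -0.01644034 -0.02064522]
wrist [([254.0, 249.7], 0.92, array([ 0.489 , -0.0594,  0.112 ]))]
[([247.0, 209.0, 260.0, 291.0], 0.63)]
[np.float64(255.2), np.float64(250.5)]
scene [([228.5, 184.4], 0.52, array([ 0.4974, -0.0597,  0.112 ]))]
[([219.0, 175.0, 244.0, 189.0], 0.47)]
[np.float64(230.8), np.float64(183.8)]
top []
[]
[np.float64(271.7), np.float64(180.8)]
```

View pics/wrist2.png

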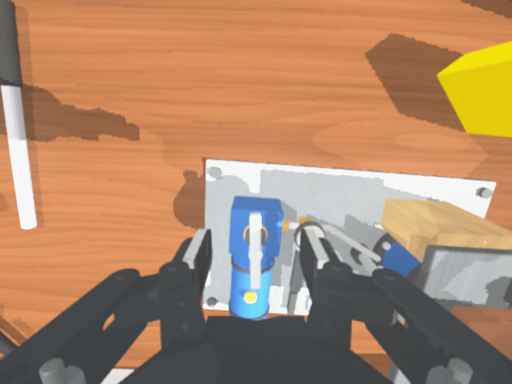

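The wrist view shows the silver bar on the blue head block, from (255,212) to (255,288), lying between the fingers. This is the tommy bar. Next I'll measure its axis.

Run:
```python
from h import *
p=eyes.read_camera("wrist");im=p["image"]
c=im[200:296,236:276].astype(int)
m=((c.min(2)>165)&(c.max(2)-c.min(2)<25)).astype(np.uint8)
n,l,s,_=cv2.connectedComponentsWithStats(m);k=1+np.argmax(s[1:,4]);ys,xs=np.nonzero(l==k);print(s[k])
E_=[]
for r in range(ys.min(),ys.max()+1):
    x=xs[ys==r]
    E_.append([x.mean()+236,r+200,len(x)])
E_=np.array(E_);print(E_[::6].tolist())
W=np.array([atz(p,e[:2],.119) for e in E_[3:-3]])
f=np.polyfit(W[:,0],W[:,1],1);print("yaw",np.arctan(f[0]),"ends",W[0],W[-1],(W[0]+W[-1])/2)
# plate edge corners near: pixel approx
for q in([207,160],[494,182]): print(atz(p,q,.01))
cv2.imwrite("pics/bar.png",cv2.resize(im[190:310,200:340],None,fx=4,fy=4,interpolation=cv2.INTER_CUBIC))
```

```text
[ 12  14  14  76 830]
[[254.0, 214.0, 7.0], [254.5, 220.0, 12.0], [254.5, 226.0, 14.0], [253.5, 232.0, 12.0], [253.5, 238.0, 12.0], [254.0, 244.0, 11.0], [254.5, 250.0, 12.0], [254.0, 256.0, 13.0], [254.5, 262.0, 10.0], [254.5, 268.0, 10.0], [254.0, 274.0, 11.0], [254.0, 280.0, 9.0], [254.0, 286.0, 9.0]]
yaw 0.030584299788472047 ends [ 0.44575765 -0.05971905  0.119     ] [ 0.52927478 -0.057278    0.119     ] [ 0.48751621 -0.05849853  0.119     ]
[ 0.40666012 -0.12657411  0.01      ]
[0.42516332 0.28772341 0.01      ]
```

View pics/bar.png

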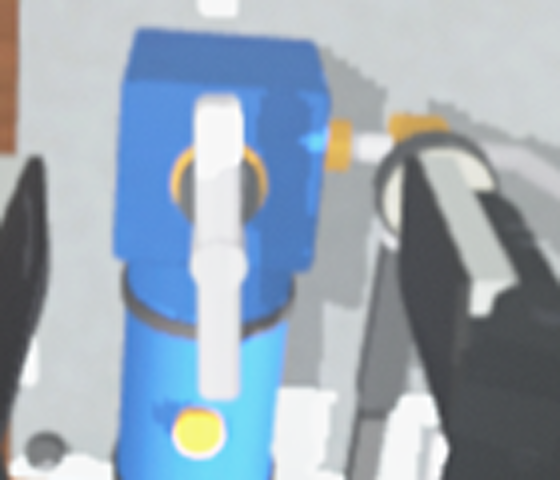

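Emit:
jog_arm([
  [0.6,0.119,0.004,0,0],
  [0.6,0.119,0.004,0,0],
  [0.6,0,0,-0.12,0],
  [0.6,0,0,-0.12,0],
  [0.6,0,0,-0.11,0],
  [0.6,0,0,-0.11,0],
  [0.6,0,0,0,0],
  [0.6,0,0,0,0],
])

```text
time: 4.1
position: [0.4878, -0.058, 0.1108]
tool_rot: [-0.0, -0.015, 1.0, 0.0]
ft_force: [-0.0, 0.0, 0.2]
grip_width: 0.0515
gripper_force: 0.0
```

Run:
```python
from h import *
o=get_obs();print(o["time"],o["position"],o["tool_rot"],o["ft_force"],o["moment"])
p=eyes.read_camera("wrist");cv2.imwrite("pics/w3.png",p["image"])
p=eyes.read_camera("scene");cv2.imwrite("pics/s3.png",p["image"])
```

```text
4.1 [ 0.48779929 -0.05801047  0.11076632] [-2.44573247e-04 -1.51192690e-02  9.99885661e-01  1.16573348e-04] [-0.048623    0.00444346  0.16213777] [-0.0152784  -0.02278278 -0.02277578]
```

View pics/w3.png

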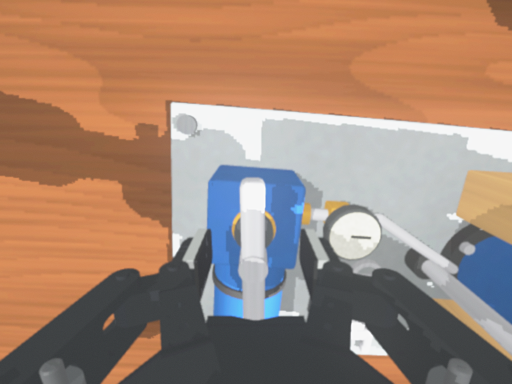

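The bar is centred between the fingers, with its hub at about (252,265). I'm closing on it.

Emit:
jog_arm([
  [0,0,0,0,0],
  [0,0,0,0,0],
  [0,0,0,0,0],
  [0,0,0,0,0],
  [0,0,0,0,0],
  [0,0,0,0,0],
], force=80)

```text
time: 4.8
position: [0.4882, -0.059, 0.1115]
tool_rot: [0.001, -0.015, 1.0, -0.001]
ft_force: [-2.4, -4.1, 6.9]
grip_width: 0.0108
gripper_force: 78.2
```

```bash
cat > trk.py <<'E'
from h import *
import sys,time
def yaw(o):
    w,x,y,z=o["tool_rot"];return np.arctan2(2*(x*y+w*z),1-2*(y*y+z*z))%np.pi
B=(slice(130,240),slice(215,320))
def g(im): return cv2.GaussianBlur(cv2.cvtColor(im,cv2.COLOR_BGR2GRAY),(0,0),.8)
def drop(p,lo=-5,hi=75,X=(.53,.17)):
    """mm sunk since baseline, by shifting the bust template along its projected vertical path"""
    b=g(cv2.imread("pics/base.png")).astype(np.float32);c=g(p["image"]).astype(np.float32)
    z0=.35;a=np.array(proj(p,[*X,z0]));best=[]
    msk=np.s_[128:188,243:292]
    T=b[msk];D=np.arange(lo,hi,.5);S=[]
    for d in D:
        s=np.array(proj(p,[*X,z0-d/1000]))-a
        q=cv2.getRectSubPix(c,(T.shape[1],T.shape[0]),(float(243+(T.shape[1]-1)/2+s[0]),float(128+(T.shape[0]-1)/2+s[1])))
        S.append(np.corrcoef(q.ravel(),T.ravel())[0,1])
    i=int(np.argmax(S));return D[i],S[i]
def rep():
    o=get_obs();p=eyes.read_camera("scene");d=drop(p)
    print("t %.2f yaw %.3f Mz %.3f F %s pos %s drop %.1f (%.3f)"%(o["time"],yaw(o),o["moment"][2],np.round(o["ft_force"],1),np.round(o["position"],4),*d))
    return p
if __name__=="__main__": rep()
E
python3 - <<'E'
from h import *
p=eyes.read_camera("scene");cv2.imwrite("pics/base.png",p["image"])
import trk;trk.rep()
print(proj(p,[.53,.17,.35]),proj(p,[.53,.17,.34]),proj(p,[.53,.17,.2]))
cv2.imwrite("pics/b2.png",cv2.resize(p["image"][110:260,180:340],None,fx=4,fy=4))
for q in["platen"]:
  for x in spotter.spot_point(p,q)[:1]: print(x)
E
```

```text
t 4.85 yaw 0.031 Mz 0.067 F [-1.9 -3.9  6.3] pos [ 0.4882 -0.059   0.1115] drop 0.0 (1.000)
[np.float64(270.6), np.float64(146.4)] [np.float64(270.6), np.float64(150.2)] [np.float64(269.9), np.float64(199.1)]
{'position': [266.7, 213.7], 'score': 0.63}
```

View pics/b2.png

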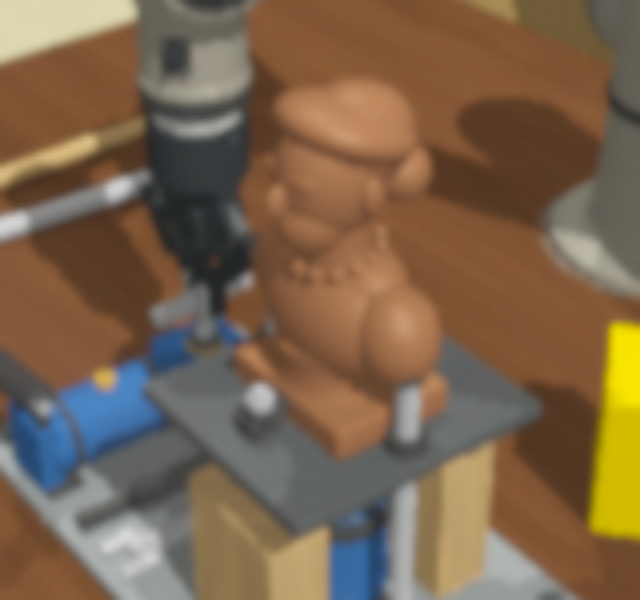

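The fingers hold the bar. The bust template is in clear view, head at about (268,150). I'm turning to just below the lowest cracking point.

Emit:
jog_arm([
  [0,0,0,0,0.025],
  [0,0,0,0,0.025],
  [0,0,0,0,0],
  [0,0,0,0,0],
])

```text
time: 5.35
position: [0.4882, -0.0592, 0.1115]
tool_rot: [0.001, -0.065, 0.998, -0.001]
ft_force: [-2.1, -5.4, 5.8]
grip_width: 0.0105
gripper_force: 78.2
```

```bash
python3 trk.py
```

```text
t 5.35 yaw 0.130 Mz -0.113 F [-2.1 -5.4  5.8] pos [ 0.4882 -0.0592  0.1115] drop 0.0 (0.999)
```

Emit:
jog_arm([
  [0,0,0,0,0.02],
  [0,0,0,0,0],
  [0,0,0,0,0],
  [0,0,0,0,0],
  [0,0,0,0,0],
])

```text
time: 5.9
position: [0.4882, -0.0593, 0.1115]
tool_rot: [0.001, -0.085, 0.996, -0.001]
ft_force: [-2.4, -5.8, 5.9]
grip_width: 0.0103
gripper_force: 78.2
```

```bash
python3 trk.py
```

```text
t 5.90 yaw 0.170 Mz -0.137 F [-2.4 -5.8  5.9] pos [ 0.4882 -0.0593  0.1115] drop 0.0 (0.998)
```

Emit:
jog_arm([
  [0,0,0,0,0.02],
  [0,0,0,0,0],
  [0,0,0,0,0],
  [0,0,0,0,0],
  [0,0,0,0,0],
])

```text
time: 6.45
position: [0.4883, -0.0594, 0.1116]
tool_rot: [0.001, -0.105, 0.994, -0.001]
ft_force: [-2.3, -6.1, 4.9]
grip_width: 0.0103
gripper_force: 78.2
```

```bash
python3 trk.py
```

```text
t 6.45 yaw 0.210 Mz -0.156 F [-2.3 -6.1  4.9] pos [ 0.4883 -0.0594  0.1116] drop 0.0 (0.998)
```

Emit:
jog_arm([
  [0,0,0,0,0.02],
  [0,0,0,0,0],
  [0,0,0,0,0],
  [0,0,0,0,0],
  [0,0,0,0,0],
])

```text
time: 7.0
position: [0.4883, -0.0594, 0.1115]
tool_rot: [0.001, -0.125, 0.992, -0.001]
ft_force: [-2.2, -7.0, 5.1]
grip_width: 0.0106
gripper_force: 78.2
```

```bash
python3 trk.py
```

```text
t 7.00 yaw 0.250 Mz -0.131 F [-2.2 -7.   5.1] pos [ 0.4883 -0.0594  0.1115] drop 0.0 (0.997)
```

Emit:
jog_arm([
  [0,0,0,0,0.02],
  [0,0,0,0,0],
  [0,0,0,0,0],
  [0,0,0,0,0],
  [0,0,0,0,0],
])

```text
time: 7.55
position: [0.4883, -0.0595, 0.1115]
tool_rot: [0.001, -0.144, 0.99, -0.001]
ft_force: [-1.2, -6.8, 6.1]
grip_width: 0.0107
gripper_force: 78.2
```

```bash
python3 trk.py
```

```text
t 7.55 yaw 0.290 Mz -0.186 F [-1.2 -6.8  6.1] pos [ 0.4883 -0.0595  0.1115] drop 10.5 (0.972)
```

Emit:
jog_arm([
  [0,0,0,0,-0.035],
  [0,0,0,0,0],
])

```text
time: 7.8
position: [0.4883, -0.0594, 0.1115]
tool_rot: [0.001, -0.109, 0.994, -0.001]
ft_force: [-1.8, -6.2, 5.9]
grip_width: 0.0104
gripper_force: 78.2
```

```bash
python3 trk.py;python3 trk.py;python3 trk.py;python3 trk.py
```

```text
t 7.80 yaw 0.219 Mz 0.239 F [-1.8 -6.2  5.9] pos [ 0.4883 -0.0594  0.1115] drop 16.0 (0.953)
t 7.85 yaw 0.221 Mz 0.214 F [-1.9 -7.   5.3] pos [ 0.4883 -0.0594  0.1115] drop 17.0 (0.949)
t 7.90 yaw 0.221 Mz 0.216 F [-2.2 -6.3  5.6] pos [ 0.4883 -0.0594  0.1115] drop 18.0 (0.946)
t 7.95 yaw 0.221 Mz 0.182 F [-2.7 -6.3  4.8] pos [ 0.4883 -0.0594  0.1115] drop 19.0 (0.942)
```

Emit:
jog_arm([
  [0,0,0,0,-0.02],
  [0,0,0,0,0],
])

```text
time: 8.2
position: [0.4883, -0.0593, 0.1115]
tool_rot: [0.001, -0.09, 0.996, -0.001]
ft_force: [-1.4, -6.2, 5.5]
grip_width: 0.0103
gripper_force: 78.2
```

```bash
python3 trk.py;python3 trk.py;python3 trk.py;python3 trk.py
```

```text
t 8.20 yaw 0.180 Mz 0.224 F [-1.4 -6.2  5.5] pos [ 0.4883 -0.0593  0.1115] drop 21.5 (0.934)
t 8.25 yaw 0.181 Mz 0.294 F [-1.6 -6.1  6.5] pos [ 0.4883 -0.0593  0.1115] drop 21.5 (0.934)
t 8.30 yaw 0.181 Mz 0.271 F [-2.5 -6.5  5.6] pos [ 0.4883 -0.0593  0.1115] drop 21.5 (0.934)
t 8.35 yaw 0.181 Mz 0.258 F [-2.1 -5.5  6.1] pos [ 0.4882 -0.0593  0.1115] drop 21.5 (0.934)
```

Emit:
jog_arm([
  [0,0,0,0,0.037],
  [0,0,0,0,0],
  [0,0,0,0,0],
])

```text
time: 8.7
position: [0.4883, -0.0595, 0.1115]
tool_rot: [0.001, -0.127, 0.992, -0.001]
ft_force: [-1.5, -6.6, 6.4]
grip_width: 0.0105
gripper_force: 78.2
```

```bash
python3 trk.py;python3 trk.py
```

```text
t 8.70 yaw 0.254 Mz -0.112 F [-1.5 -6.6  6.4] pos [ 0.4883 -0.0595  0.1115] drop 21.5 (0.931)
t 8.75 yaw 0.254 Mz -0.161 F [-1.8 -7.1  6.4] pos [ 0.4883 -0.0595  0.1115] drop 21.5 (0.931)
```

Emit:
jog_arm([
  [0,0,0,0,0.005],
  [0,0,0,0,0],
  [0,0,0,0,0],
])

```text
time: 9.1
position: [0.4883, -0.0595, 0.1115]
tool_rot: [0.001, -0.132, 0.991, -0.001]
ft_force: [-2.0, -5.8, 6.1]
grip_width: 0.0106
gripper_force: 78.2
```

```bash
python3 trk.py;python3 trk.py
```

```text
t 9.10 yaw 0.264 Mz -0.162 F [-2.  -5.8  6.1] pos [ 0.4883 -0.0595  0.1115] drop 21.5 (0.932)
t 9.15 yaw 0.264 Mz -0.202 F [-1.8 -6.4  5.3] pos [ 0.4883 -0.0595  0.1115] drop 21.5 (0.932)
```

Emit:
jog_arm([
  [0,0,0,0,0.005],
  [0,0,0,0,0],
  [0,0,0,0,0],
])

```text
time: 9.5
position: [0.4883, -0.0595, 0.1115]
tool_rot: [0.001, -0.137, 0.991, -0.001]
ft_force: [-1.6, -7.0, 4.3]
grip_width: 0.0107
gripper_force: 78.2
```

```bash
python3 trk.py;python3 trk.py
```

```text
t 9.50 yaw 0.274 Mz -0.239 F [-1.6 -7.   4.3] pos [ 0.4883 -0.0595  0.1115] drop 26.5 (0.911)
t 9.55 yaw 0.274 Mz -0.144 F [-1.  -7.2  6.3] pos [ 0.4883 -0.0595  0.1116] drop 27.5 (0.907)
```

Emit:
jog_arm([
  [0,0,0,0,-0.033],
  [0,0,0,0,0],
])

```text
time: 9.8
position: [0.4883, -0.0594, 0.1115]
tool_rot: [0.001, -0.103, 0.995, -0.001]
ft_force: [-1.6, -6.6, 6.0]
grip_width: 0.0102
gripper_force: 78.2
```

```bash
python3 trk.py;python3 trk.py;python3 trk.py
```

```text
t 9.80 yaw 0.207 Mz 0.192 F [-1.6 -6.6  6. ] pos [ 0.4883 -0.0594  0.1115] drop 31.0 (0.894)
t 9.85 yaw 0.209 Mz 0.193 F [-1.8 -7.3  5.9] pos [ 0.4883 -0.0594  0.1115] drop 31.0 (0.894)
t 9.90 yaw 0.209 Mz 0.308 F [-2.4 -5.5  6.1] pos [ 0.4883 -0.0594  0.1115] drop 31.0 (0.894)
```

Run:
```python
import trk
from h import *
p=trk.rep()
cv2.imwrite("pics/s5.png",np.hstack([cv2.resize(i[170:290,200:320],None,fx=3.3,fy=3.3,interpolation=cv2.INTER_CUBIC) for i in(cv2.imread("pics/base.png"),p["image"])]))
```

```text
t 9.95 yaw 0.209 Mz 0.227 F [-2.2 -7.   5.4] pos [ 0.4883 -0.0594  0.1115] drop 31.0 (0.894)
```

View pics/s5.png

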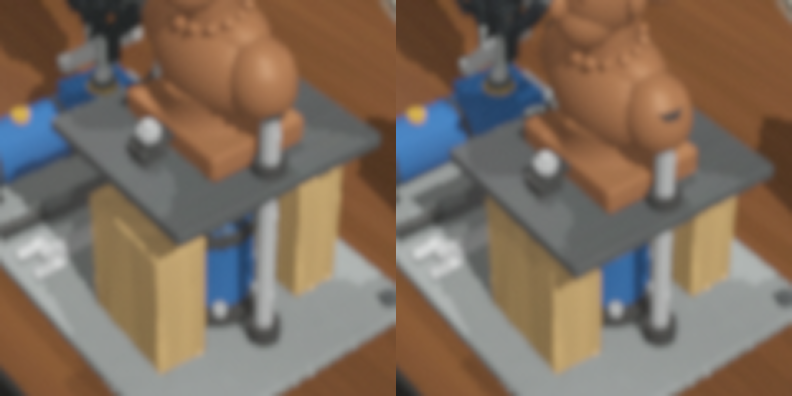

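Run:
```python
import trk
from h import *
p=trk.rep()
c,s=np.cos(-.045),np.sin(-.045);R=np.array([[c,-s],[s,c]]);o=np.array([.540,.0744])
for d in(0,.02):
  for q in([.095,.18],[.095,.01],[-.095,.18]):
    u=proj(p,[*(o+R@q),.142+d]);print(d,q,[round((u[0]-200)*3.3+396),round((u[1]-170)*3.3)])
```

```text
t 10.00 yaw 0.209 Mz 0.281 F [-1.8 -6.2  5.9] pos [ 0.4883 -0.0594  0.1115] drop 31.0 (0.894)
0 [0.095, 0.18] [579, 276]
0 [0.095, 0.01] [450, 154]
0 [-0.095, 0.18] [776, 171]
0.02 [0.095, 0.18] [578, 254]
0.02 [0.095, 0.01] [449, 135]
0.02 [-0.095, 0.18] [778, 150]
```

The platen is within about 3 mm of the packers. I'll crack the valve again to make sure it is standing on them.

Emit:
jog_arm([
  [0,0,0,0,0.033],
  [0,0,0,0,0],
  [0,0,0,0,0],
  [0,0,0,0,0],
  [0,0,0,0,0],
  [0,0,0,0,0],
  [0,0,0,0,0],
  [0,0,0,0,0],
])

```text
time: 10.85
position: [0.4883, -0.0595, 0.1115]
tool_rot: [0.001, -0.137, 0.991, -0.001]
ft_force: [-2.2, -6.9, 5.4]
grip_width: 0.0107
gripper_force: 78.2
```

```bash
python3 trk.py;python3 trk.py
```

```text
t 10.85 yaw 0.274 Mz -0.113 F [-2.2 -6.9  5.4] pos [ 0.4883 -0.0595  0.1115] drop 40.5 (0.848)
t 10.90 yaw 0.274 Mz -0.132 F [-1.9 -7.4  4.1] pos [ 0.4883 -0.0595  0.1115] drop 40.5 (0.848)
```

Emit:
jog_arm([
  [0,0,0,0,0.005],
  [0,0,0,0,0],
  [0,0,0,0,0],
  [0,0,0,0,0],
  [0,0,0,0,0],
  [0,0,0,0,0],
  [0,0,0,0,0],
  [0,0,0,0,0],
])

```text
time: 11.75
position: [0.4883, -0.0595, 0.1115]
tool_rot: [0.001, -0.142, 0.99, -0.001]
ft_force: [-1.0, -8.0, 5.3]
grip_width: 0.0103
gripper_force: 78.2
```

Run:
```python
import trk
from h import *
p=trk.rep()
cv2.imwrite("pics/s6.png",cv2.resize(p["image"][170:290,200:320],None,fx=5,fy=5,interpolation=cv2.INTER_CUBIC))
```

```text
t 11.75 yaw 0.284 Mz -0.153 F [-1.  -8.   5.3] pos [ 0.4883 -0.0595  0.1115] drop 40.5 (0.847)
```

View pics/s6.png

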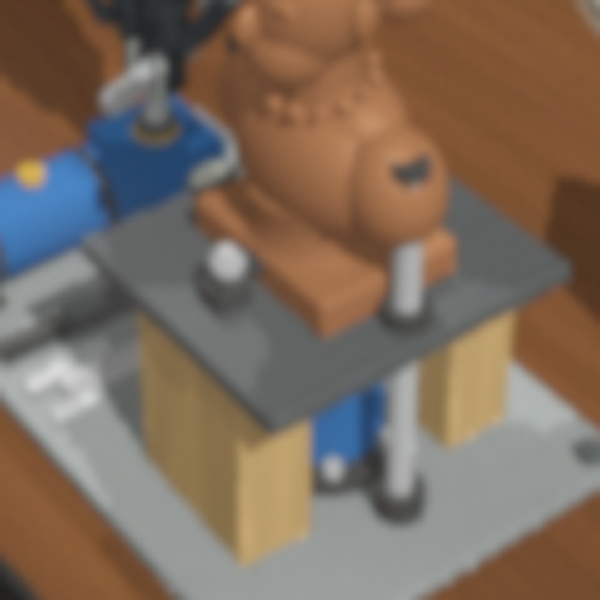

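The drop has held at 40.5 mm with the valve open, and the platen sits on both packers: near packer top at (280,425), far packer top at (480,330) in the crop. I'm closing the valve now.

Emit:
jog_arm([
  [0,0,0,0,-0.03],
  [0,0,0,0,-0.03],
  [0,0,0,0,-0.03],
  [0,0,0,0,-0.03],
  [0,0,0,0,-0.015],
  [0,0,0,0,0],
  [0,0,0,0,0],
])

```text
time: 12.5
position: [0.4882, -0.059, 0.1115]
tool_rot: [0.001, -0.008, 1.0, -0.001]
ft_force: [-1.3, -3.9, 5.9]
grip_width: 0.0104
gripper_force: 78.3
```

```bash
for i in 1 2 3; do python3 trk.py; done
```

```text
t 12.50 yaw 0.015 Mz 0.286 F [-1.3 -3.9  5.9] pos [ 0.4882 -0.059   0.1115] drop 40.5 (0.855)
t 12.55 yaw 0.015 Mz 0.284 F [-2.2 -4.2  5.8] pos [ 0.4882 -0.059   0.1115] drop 40.5 (0.855)
t 12.60 yaw 0.015 Mz 0.255 F [-2.2 -5.   6.7] pos [ 0.4882 -0.059   0.1115] drop 40.5 (0.855)
```

Emit:
jog_arm([
  [0,0,0,0,-0.015],
  [0,0,0,0,-0.01],
  [0,0,0,0,0],
  [0,0,0,0,0],
])

```text
time: 13.05
position: [0.4882, -0.0589, 0.1115]
tool_rot: [0.001, 0.017, 1.0, -0.001]
ft_force: [-1.7, -3.4, 7.5]
grip_width: 0.0101
gripper_force: 78.3
```

```bash
for i in 1 2 3; do python3 trk.py; done
```

```text
t 13.05 yaw 3.107 Mz 0.296 F [-1.7 -3.4  7.5] pos [ 0.4882 -0.0589  0.1115] drop 40.5 (0.855)
t 13.10 yaw 3.107 Mz 0.334 F [-1.1 -3.3  7. ] pos [ 0.4882 -0.0589  0.1115] drop 40.5 (0.855)
t 13.15 yaw 3.107 Mz 0.256 F [-2.4 -3.2  6.1] pos [ 0.4882 -0.0589  0.1115] drop 40.5 (0.855)
```

Emit:
jog_arm([
  [0,0,0,0,-0.01],
  [0,0,0,0,-0.005],
  [0,0,0,0,0],
  [0,0,0,0,0],
])

```text
time: 13.6
position: [0.4882, -0.0588, 0.1115]
tool_rot: [0.001, 0.032, 0.999, -0.001]
ft_force: [-1.5, -3.3, 6.3]
grip_width: 0.0105
gripper_force: 78.3
```

```bash
for i in 1 2 3; do python3 trk.py; done
```

```text
t 13.60 yaw 3.077 Mz 0.379 F [-1.5 -3.3  6.3] pos [ 0.4882 -0.0588  0.1115] drop 40.5 (0.854)
t 13.65 yaw 3.077 Mz 0.311 F [-1.6 -2.7  6.4] pos [ 0.4882 -0.0588  0.1115] drop 40.5 (0.854)
t 13.70 yaw 3.077 Mz 0.259 F [-1.6 -4.1  5.8] pos [ 0.4882 -0.0588  0.1115] drop 40.5 (0.854)
```

Emit:
jog_arm([
  [0,0,0,0,-0.01],
  [0,0,0,0,0],
  [0,0,0,0,0],
])

```text
time: 14.05
position: [0.4882, -0.0588, 0.1115]
tool_rot: [0.001, 0.042, 0.999, -0.001]
ft_force: [-1.3, -3.4, 6.1]
grip_width: 0.0102
gripper_force: 78.3
```

```bash
for i in 1 2 3; do python3 trk.py; done
```

```text
t 14.05 yaw 3.057 Mz 0.353 F [-1.3 -3.4  6.1] pos [ 0.4882 -0.0588  0.1115] drop 40.5 (0.853)
t 14.10 yaw 3.057 Mz 0.340 F [-1.3 -3.3  5.8] pos [ 0.4882 -0.0588  0.1115] drop 40.5 (0.853)
t 14.15 yaw 3.057 Mz 0.323 F [-1.2 -3.4  5.9] pos [ 0.4882 -0.0588  0.1115] drop 40.5 (0.854)
```

Emit:
jog_arm([
  [0,0,0,0,-0.01],
  [0,0,0,0,0],
  [0,0,0,0,0],
])

```text
time: 14.5
position: [0.4882, -0.0587, 0.1115]
tool_rot: [0.001, 0.052, 0.999, -0.001]
ft_force: [-2.2, -3.3, 6.5]
grip_width: 0.0107
gripper_force: 78.4
```

```bash
for i in 1 2 3; do python3 trk.py; done
```

```text
t 14.50 yaw 3.037 Mz 0.498 F [-2.2 -3.3  6.5] pos [ 0.4882 -0.0587  0.1115] drop 40.5 (0.853)
t 14.55 yaw 3.037 Mz 0.541 F [-2.1 -3.1  6.6] pos [ 0.4882 -0.0587  0.1115] drop 40.5 (0.853)
t 14.60 yaw 3.037 Mz 0.586 F [-1.1 -3.7  5.5] pos [ 0.4882 -0.0588  0.1115] drop 40.5 (0.852)
```

Emit:
jog_arm([
  [0,0,0,0,-0.01],
  [0,0,0,0,0],
  [0,0,0,0,0],
])

```text
time: 14.95
position: [0.4882, -0.0587, 0.1115]
tool_rot: [0.001, 0.062, 0.998, -0.001]
ft_force: [-1.8, -3.8, 5.9]
grip_width: 0.0102
gripper_force: 78.5
```

```bash
for i in 1 2 3 4; do python3 trk.py; done
```

```text
t 14.95 yaw 3.018 Mz 0.663 F [-1.8 -3.8  5.9] pos [ 0.4882 -0.0587  0.1115] drop 40.5 (0.851)
t 15.00 yaw 3.018 Mz 0.697 F [-1.9 -2.2  6. ] pos [ 0.4882 -0.0587  0.1115] drop 40.5 (0.851)
t 15.05 yaw 3.018 Mz 0.648 F [-1.  -3.2  6.1] pos [ 0.4882 -0.0587  0.1115] drop 40.5 (0.852)
t 15.10 yaw 3.018 Mz 0.701 F [-2.2 -3.2  5.9] pos [ 0.4883 -0.0587  0.1115] drop 40.5 (0.852)
```

Emit:
jog_arm([
  [0,0,0,0,-0.006],
  [0,0,0,0,0],
  [0,0,0,0,0],
])

```text
time: 15.45
position: [0.4882, -0.0587, 0.1115]
tool_rot: [0.001, 0.068, 0.998, -0.001]
ft_force: [-1.3, -2.6, 5.7]
grip_width: 0.0105
gripper_force: 78.7
```

```bash
for i in 1 2 3 4; do python3 trk.py; done
```

```text
t 15.45 yaw 3.006 Mz 0.812 F [-1.3 -2.6  5.7] pos [ 0.4882 -0.0587  0.1115] drop 40.5 (0.851)
t 15.50 yaw 3.006 Mz 0.783 F [-0.9 -1.9  5.4] pos [ 0.4882 -0.0587  0.1115] drop 40.5 (0.851)
t 15.55 yaw 3.006 Mz 0.828 F [-0.6 -2.8  5.7] pos [ 0.4882 -0.0587  0.1115] drop 40.5 (0.851)
t 15.60 yaw 3.006 Mz 0.795 F [-2.5 -4.   6.5] pos [ 0.4882 -0.0587  0.1115] drop 40.5 (0.851)
```

The closing torque is about 0.75 N m after allowing for the sensor offset, so the valve is snug. I'm letting go and lifting clear.

Emit:
jog_arm([
  [0.6,0,0,0,0],
  [0.6,0,0,0,0],
  [0.6,0,0,0,0],
  [0.6,0,0,0,0],
  [0.6,0,0,0,0],
  [0.6,0,0,0.05,0],
  [0.6,0,0,0.1,0],
  [0.6,0,0,0.13,0],
  [0.6,0,0,0.13,0],
  [0.6,0,0,0.05,0],
  [0.6,0,0,0,0],
  [0.6,0,0,0,0],
])

```text
time: 16.85
position: [0.4872, -0.0578, 0.2476]
tool_rot: [-0.0, 0.069, 0.998, 0.0]
ft_force: [0.6, 0.1, -0.2]
grip_width: 0.0513
gripper_force: 0.0
```

Run:
```python
import trk
from h import *
p=trk.rep();w=eyes.read_camera("wrist")
cv2.imwrite("pics/end.png",np.hstack([p["image"],w["image"]])[:, :])
cv2.imwrite("pics/end.png",cv2.resize(np.hstack([p["image"],w["image"]]),(800,300)))
```

```text
t 16.85 yaw 3.004 Mz 0.030 F [ 0.6  0.1 -0.2] pos [ 0.4872 -0.0578  0.2476] drop 40.5 (0.854)
```

View pics/end.png

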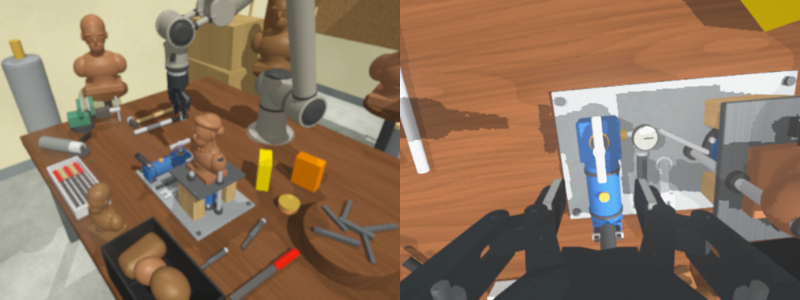

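The bar, at (600,150) in the wrist half, lies along the pump with the hand clear of it. The platen is down on the packers at (205,185) in the scene half.

```bash
python3 -c "
from cell import bot
print(bot.sign_off())"
```

```text
the job is handed in; nothing more can be done
None
```

The bust is down with the platen on both packers, the valve is shut snug (about 0.75 N m) and released, and the job is handed in; nothing else was touched, but it sank in stages, mostly nearer 15–20 mm/s by camera than the 10 asked, with the 30 mm/s limit not seen to be passed.

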